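# Slide the sample carriage under the sonicator probe and lock it with the pin

### The arm

A 6-joint arm with a two-finger parallel gripper is mounted at the origin on the work surface. World frame = base frame: x ahead of the robot, y to its left, z up, the work surface at z = 0. Lengths are in m, angles in rad, forces in N, time in s.
With the tool pointing down it reaches from about 0.25 to 0.8 m from the base axis. Payload 3.9 kg.
Tool frame: the origin (TCP) lies midway between the tips of the shut fingers; the grasp point (between the pads) lies 19 mm behind it (robot.hold_point_z is the distance from the TCP to the grasp point, in m); z points along the fingers, y is the line along which they close (so a half turn about z gives the same grasp; the last joint's range is limited). The gripper opens to 85 mm and grips with 20 to 120 N. Pads are 22 mm wide; open, the fingers measure 114 mm over their backs; the gripper's body (76 mm by 85 mm) begins 54 mm behind the grasp point. The pads swing forward as they close: fully open they stand 13 mm farther back than shut.
Start: joints at [0, 0.26, -0.138, 1.173, 0, 1.571], TCP at [0.525, -0, 0.231] pointing down, gripper open.
Joint ranges: [-2.78, 2.78], [-0.83, 1.72], [-1.28, 1.37], [-1.9, 2.12], [-1.57, 1.48], [-3.14, 3.14]. Speed limits (rad/s): [2.57, 2.57, 3.14, 3.14, 3.14, 3.14].

### API

Orientations are given as [roll, pitch, yaw] about the fixed x, y, z axes, in that order (R = Rz(yaw) Ry(pitch) Rx(roll)).
In Python, from plant import robot gives the robot as it stands.
- The arm moves only by the tool send_rows, never from a script. Its arguments are lists of equal length, an entry for each row: "xyz": the shift along the tool's x, y, z as a fraction of full scale, a list of three; "turn": the turn, a rotation vector about the tool's x, y, z as a fraction of full scale, a list of three. In form: {"xyz": [[dx, dy, dz], ...], "turn": [[ax, ay, az], ...]}. A call has 1 to 12 rows; each row shifts and turns the commanded pose from where the row before left it, along the tool's axes as they then stand; what a row does not reach is not made up. Full scale, the value 1, is 40 mm for a shift and 0.1 rad for a turn. A row lasts 1/12 s, in which the tool goes at most 41.7 mm and 7.16 degrees, less where a joint would pass 70% of its speed; a pose out of reach is approached as far as the arm can. A call with a number of a shift or a turn outside -1 to 1 is refused whole. A call with a gripper value outside its range is refused whole. "hand" is the closure, from -1 (fully open) to 1 (shut), set as the call begins (left out, the last holds). The fingers move at their own pace and stop on an object; the grip force is fixed at half the most. Time passes only in rows, so rows that do not move let the fingers close. It gives the time, the measured TCP pose, the force, the opening and the grip force at its end, in the units of the state.
- robot.state(): the state, without advancing time (a new reading comes with each control period).
- robot.snapshot(name): name is "scene" or "side" or "wrist"; returns a dict with "pixels" (400x640x3 uint8, red, green, blue), "mtx" (3x3 intrinsics, pixels), "eye" and "rotation" of the camera in the world; the wrist camera has in their place "mount" (4x4, takes a point from camera to tool coordinates, whose origin is the TCP and whose axes are the flange's). Camera axes: x right, y up, looking along -z (the intrinsics and any distortion apply to the point x, -y, -z); pixel columns grow to the right and rows downward; lengths in m; the calibration is good to about 2 mm. A picture is of the moment at which its call begins: read the wrist's pose just before it. There is no depth.
- robot.hand_in(): hands the job in; it is judged then, once.
The state is a dict: "time": time; "joint_positions": joint angles; "qvel": joint speeds; "joint_torque": joint torques, N m; "position": TCP position; "tool_rot": TCP orientation; "contact_force": force on the tool from outside, world axes, zero at the start; "moment": the same for the moment, N m; "width": opening from 0.0 (shut) to 1.0 (fully open); "grasp_force": force on a finger pad.
Only numpy, scipy, OpenCV 4.12 (cv2) and the standard library are available. Lean on these libraries where they do the work, as an engineer would, in place of code of your own. Each camera call takes 0.05 s, during which the arm holds its last target. There are 200 camera calls.

### The job

Slide the sample carriage along its track by its green grip until the empty beaker on it stands under the sonicator probe and the hole in the carriage plate is in line with the hole in the brass bracket below it. Then take the red-headed locking pin from its white holder and put it upright down through both holes until its collar rests on the carriage plate, and let go. Keep the beaker standing in its place on the carriage and leave everything else on the bench where it is.

Things in the scene. Friction and masses are not known exactly. Their poses are not given: they have to be found in the camera images.
- rig: dark steel base plate, fixed to the bench, 370 (x) x 460 (y) x 20 mm thick, origin on its underside, midway in y, 170 mm from the edge facing the robot; its y axis is the track direction. Two steel rails run along y on it.
- carriage: sample carriage, slides only along the rig's +y axis, from its start; it starts at the -y side of the stand, slides stiffly (about 3 N) and stays where left. Origin at the underside of its plate below the beaker. Aluminium plate 225 (x) x 120 (y) x 10 mm, top 58 mm above the bench; the beaker stands on a blue mat on its far part, grip and eyelet are near the edge facing the robot.
- grip_top (a point): centre of the top of the green grip, an upright block 22 (x) x 20 (y) mm standing 45 mm above the carriage plate, top 103 mm above the bench; for pushing, hooking or pinching. It is 70 mm towards -y and 10 mm towards +x of the eyelet. Axes as the rig.
- eyelet (a point): centre of the 16 mm round through hole in the carriage plate, on the plate's top face (58 mm above the bench). Axes as the rig.
- bracket_hole (a point): centre of the mouth (top face, 44 mm above the bench) of the 16 mm vertical through hole in the fixed brass bracket, 24 mm thick, 40 mm wide. The carriage plate passes 4 mm above it; the bracket sticks out 55 mm from under it towards the robot, with a red line at the hole's y. Its place along the track varies. Axes as the rig.
- probe_tip (a point): lower end of the sonicator's steel probe, 14 mm thick, 195 mm above the bench (24 mm over the beaker's rim). The head above it, up to 60 mm wide from 355 mm up, hangs from a steel column at the far side of the track. Fixed: keep the arm clear of it. It lies 160 mm beyond bracket_hole (rig +x) and 35 mm towards -y.
- beaker: empty glass beaker, about 82 mm wide, 110 mm high, loose on the carriage's blue mat between four low clips; origin at the centre of its underside, z up
- carriage_middle (a point): top of the blue mat at the middle of the four clips, where the beaker stands
- holder: white block 60 x 60 x 45 mm high, fixed on the bench, with a 14 mm hole in its middle that holds the pin upright; origin at the centre of its underside
- pin: locking pin, 96 mm long, 0.1 kg, upright in the holder; origin at its lower tip, z up along it. Steel shaft 10 mm thick, 36 mm long, tapered to 4 mm at the tip; then a collar 26 mm wide, 5 mm thick (36 to 41 mm above the tip); then a red head 20 mm thick, 55 mm long (41 to 96 mm). In the holder its collar rests on the holder's top.
- pin_head (a point): middle of the pin's red head, 68.5 mm above the tip: the point to grasp
- amber_jar: amber jar, 60 mm wide, 90 mm high, bystander; origin at the centre of its underside
- small_bottle: small yellow bottle, 40 mm wide, 80 mm high, standing on the corner of the rig that is nearest the robot and on its +y side, bystander; origin at the centre of its underside
- spatula: lab spatula lying flat, bystander; origin at the underside of its middle
- dish: flat glass dish, 90 mm wide, 15 mm high, bystander; origin at the centre of its underside
Things that resemble listed ones, but are neither listed nor needed, are in the scene too. What is shaped like the pin but black or turquoise is not meant.

How it is judged:
By the outcome, as a careful person would: the job done as asked, in the order asked, and still so for the second after the job is handed in, with the robot touching nothing.
It also fails if it takes over 67 s, if anything falls off the work surface, if the arm or the gripper's body presses on something with over 40 N, if the wrist force passes 120 N, or if a joint passes its speed limit or range.

## Working session

There is one attempt and no reset: what is moved stays moved. The work goes in short steps, Python scripts to look and compute and a tool call to move; the robot and the scene stay as the last step left them, time stands still between calls to the robot, and variables do not carry over. Pictures are saved under pics/ and viewed, at most 10 in all, crops included, and the job is handed in when it is done.

Besides the shell and the picture viewer there is one more tool, called after "Call:" as name(argument=value, ...) on one line, values as JSON. send_rows: Moves the arm, as the interface text tells. Its arguments: {"type":"object","properties":{"xyz":{"type":"array"},"turn":{"type":"array"},"hand":{"type":"number"}},"required":["xyz","turn"]}

```bash
mkdir -p pics; ls
cat > h.py <<'E'
import numpy as np, cv2
from plant import robot
from scipy.spatial.transform import Rotation as R
def snap(n):
    st=robot.state(); s=robot.snapshot(n); 
    if 'mount' in s:
        T=np.eye(4); T[:3,:3]=R.from_euler('xyz',st['tool_rot']).as_matrix(); T[:3,3]=st['position']
        M=T@np.array(s['mount']); s['eye']=M[:3,3]; s['rotation']=M[:3,:3]
    s['K']=np.array(s['mtx']); s['eye']=np.array(s['eye']); s['rotation']=np.array(s['rotation'])
    return s
def save(s,f): cv2.imwrite(f,cv2.cvtColor(s['pixels'],cv2.COLOR_RGB2BGR))
def ray(s,u,v):
    d=np.linalg.inv(s['K'])@[u,v,1]; d=s['rotation']@(d*[1,-1,-1]); return s['eye'],d/np.linalg.norm(d)
def onz(s,u,v,z):
    e,d=ray(s,u,v); return e+d*(z-e[2])/d[2]
def cross(s1,p1,s2,p2):
    e1,d1=ray(s1,*p1); e2,d2=ray(s2,*p2)
    t=np.linalg.lstsq(np.c_[d1,-d2],e2-e1,rcond=None)[0]
    a,b=e1+d1*t[0],e2+d2*t[1]; return (a+b)/2,np.linalg.norm(a-b)
def proj(s,P):
    c=s['rotation'].T@(np.array(P)-s['eye']); c=s['K']@(c*[1,-1,-1]); return c[:2]/c[2]
def blobs(s,lo,hi,amin=30):
    m=cv2.inRange(cv2.cvtColor(s['pixels'],cv2.COLOR_RGB2HSV),np.array(lo),np.array(hi))
    n,_,st,c=cv2.connectedComponentsWithStats(m)
    return [(st[i].tolist(),c[i].round(1).tolist()) for i in range(1,n) if st[i][4]>=amin]
E
python3 - <<'E'
from h import *
print(robot.state()); print({k:v for k,v in robot.snapshot('scene').items() if k!='pixels'})
for n in('scene','side','wrist'): s=snap(n); save(s,f'pics/{n}0.png'); print(n,s['eye'],s['K'].tolist(),s.keys())
E
```

```text
pics
{'time': 0.0, 'joint_positions': array([ 3.76888583e-05,  2.60703219e-01, -1.39383578e-01,  1.17272133e+00,
       -6.01745996e-06,  1.57080353e+00]), 'qvel': array([ 6.88647989e-04,  4.10257127e-06,  6.89112291e-04, -1.54111752e-04,
        8.42184314e-04,  2.77630954e-04]), 'joint_torque': array([-3.22425103e-04, -4.05677426e+01,  2.53926122e+01,  1.89446745e-02,
       -4.02533055e-05,  2.61086342e-05]), 'position': array([5.24302745e-01, 1.78323777e-05, 2.30449369e-01]), 'tool_rot': array([-3.13958086e+00,  6.03193389e-06,  1.57082683e+00]), 'contact_force': array([ 0.36389198,  0.07645107, -0.4335538 ]), 'moment': array([-0.01025316,  0.02462257,  0.02179977]), 'grasp_force': 0.0, 'width': 0.9993316872911813}
{'mtx': array([[373.34888619,   0.        , 323.39058109],
       [  0.        , 373.34888619, 198.70891031],
       [  0.        ,   0.        ,   1.        ]]), 'eye': array([0.94746373, 0.62165217, 0.6079108 ]), 'rotation': array([0.9807733 , 0.01656231, 2.4984277 ])}
scene [0.94746373 0.62165217 0.6079108 ] [[373.3488861878005, 0.0, 323.39058109450275], [0.0, 373.3488861878005, 198.70891031236746], [0.0, 0.0, 1.0]] dict_keys(['pixels', 'mtx', 'eye', 'rotation', 'K'])
side [0.39062486 0.9162446  0.75726975] [[380.931872668707, 0.0, 318.7814497847354], [0.0, 380.931872668707, 197.8833413062826], [0.0, 0.0, 1.0]] dict_keys(['pixels', 'mtx', 'eye', 'rotation', 'K'])
wrist [0.52560635 0.07054794 0.37392471] [[345.4311048520839, 0.0, 316.2786162074657], [0.0, 345.4311048520839, 203.54378646521243], [0.0, 0.0, 1.0]] dict_keys(['pixels', 'mtx', 'mount', 'eye', 'rotation', 'K'])
```

```bash
sed -i "s/s\['rotation'\]=np.array(s\['rotation'\])/s['rotation']=np.array(s['rotation']) if 'mount' in s else R.from_euler('xyz',s['rotation']).as_matrix()/" h.py
python3 - <<'E'
from h import *
s=snap('wrist'); print(np.array(s['mount']).round(4)); print(s['rotation'].round(3))
for n in('scene','side'): s=snap(n); print(s['rotation'].round(3), proj(s,[0.525,0,0.231]))
E
```

```text
[[-7.000e-04  9.610e-01  2.766e-01  7.050e-02]
 [ 1.000e+00  5.000e-04  8.000e-04  9.000e-04]
 [ 6.000e-04  2.766e-01 -9.610e-01 -1.433e-01]
 [ 0.000e+00  0.000e+00  0.000e+00  1.000e+00]]
[[ 1.     0.     0.002]
 [-0.001  0.961  0.277]
 [-0.002 -0.277  0.961]]
[[-0.8   -0.345  0.491]
 [ 0.6   -0.437  0.67 ]
 [-0.017  0.831  0.556]] [310.62085953 152.09309497]
[[-0.979  0.129 -0.156]
 [-0.202 -0.58   0.789]
 [ 0.011  0.804  0.594]] [335.81697344 152.47442225]
```

View pics/scene0.png

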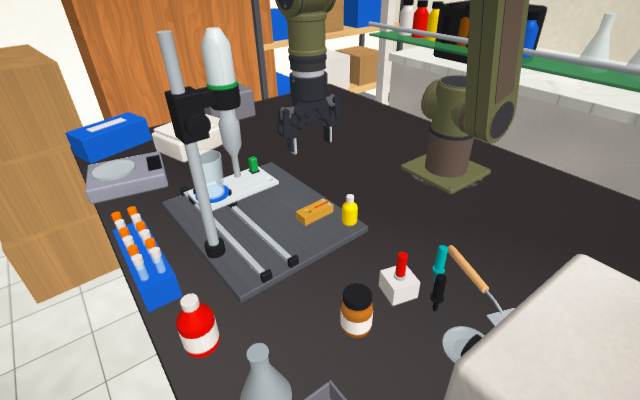

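View pics/side0.png

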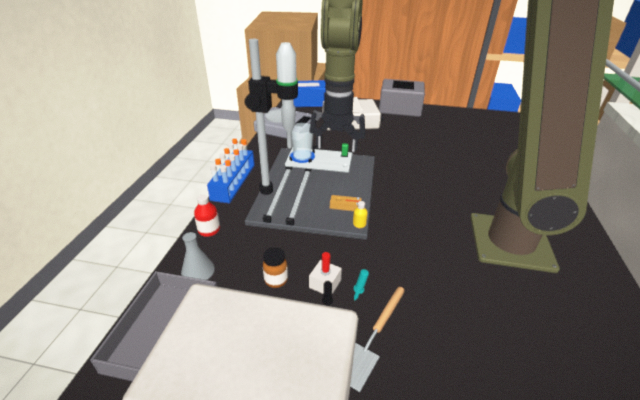

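View pics/wrist0.png

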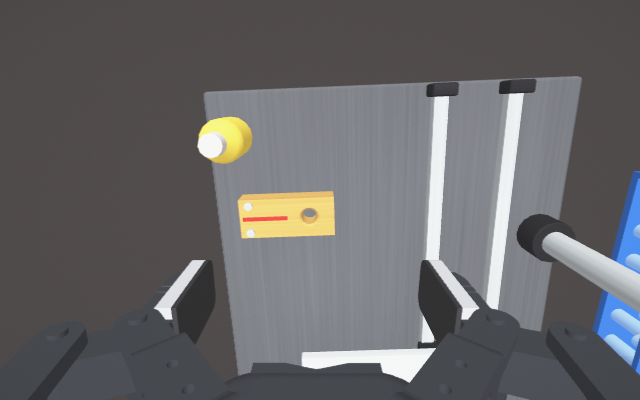

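Run:
```python
from h import *
a,b,w=snap('scene'),snap('side'),snap('wrist')
for nm,lo,hi in(('red',(0,180,120),(6,255,255)),('green',(50,150,60),(75,255,255))):
    for n,s in(('scene',a),('side',b)): print(nm,n,blobs(s,lo,hi,15))
print('hole',onz(w,309.5,216,.044))
for nm,p,z in(('redline L',(243,219.5),.044),('redlineR',(288,218),.044),('platecorner near+y',(206,94),.02),('far+y',(580,77),.02),('near lower',(238,375),.02),('rail1 top',(441,96),.03),('rail1 bot',(433,258),.03),('bottle cap',(211,146),.1)): print(nm,onz(w,*p,z).round(4))
i=np.array
big=[cv2.resize(s['pixels'][y:y+75,x:x+100],(400,300),interpolation=cv2.INTER_CUBIC) for s,x,y in((a,350,235),(b,275,240),(a,190,140),(b,280,120))]
im=np.vstack([np.hstack(big[:2]),np.hstack(big[2:])]); cv2.imwrite('pics/crop1.png',im[:,:,::-1])
```

```text
red scene [([413, 7, 15, 24, 287], [420.4, 18.5]), ([412, 35, 14, 3, 31], [417.9, 36.0]), ([396, 252, 12, 25, 228], [401.1, 263.6]), ([176, 303, 39, 36, 943], [195.3, 321.8]), ([187, 336, 33, 22, 128], [205.2, 351.4])]
red side [([195, 203, 21, 18, 291], [205.1, 212.0]), ([199, 229, 20, 8, 43], [208.9, 233.4]), ([322, 252, 8, 20, 131], [325.6, 260.9])]
green scene [([435, 43, 29, 11, 94], [449.5, 48.7]), ([522, 57, 11, 7, 34], [526.6, 60.0]), ([207, 81, 31, 10, 126], [222.1, 86.6]), ([248, 156, 10, 16, 119], [252.9, 163.8])]
green side [([277, 82, 20, 4, 39], [286.7, 83.9]), ([342, 144, 6, 12, 61], [344.5, 148.9])]
hole [ 0.51874182 -0.03762273  0.044     ]
redline L [ 0.4516 -0.0413  0.044 ]
redlineR [ 0.4971 -0.0397  0.044 ]
platecorner near+y [0.4177 0.0801 0.02  ]
far+y [0.7803 0.0955 0.02  ]
near lower [ 0.4278 -0.2538  0.02  ]
rail1 top [0.6444 0.0779 0.03  ]
rail1 bot [ 0.6524 -0.0903  0.03  ]
bottle cap [0.4426 0.0388 0.1   ]
```

View pics/crop1.png

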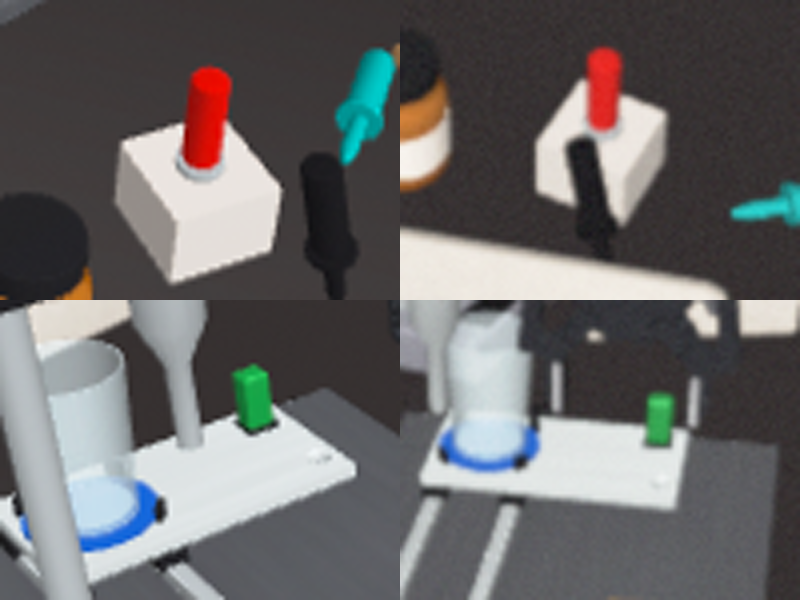

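Run:
```python
from h import *
a,b=snap('scene'),snap('side')
print('pin head mid',cross(a,(401.3,263.8),b,(325.8,261.2)))
print('grip mid',cross(a,(252.9,163.8),b,(344.5,148.9)))
# grip top: crop coords: scene (250,371)->190+62.5,140+17.75 ; side (660,398)
print('grip top',cross(a,(252.6,157.4),b,(344.8,144.6)), onz(a,252.6,157.4,.103),onz(b,344.8,144.6,.103))
print('pin top',cross(a,(402.3,253.5),b,(326,253.3)), onz(a,402.3,253.5,.105),onz(b,326,253.3,.105))
print('eyelet a',onz(a,190+318/4,140+157/4,.058),'b',onz(b,280+(660-400)/4,120+181/4,.058))
print('bottle',onz(a,350,198,.08), onz(b,361,204,.08))
```

```text
pin head mid (array([0.49880204, 0.26918262, 0.07975662]), np.float64(0.0014277472899040743))
grip mid (array([ 0.53641643, -0.28926573,  0.08304778]), np.float64(0.0008009325884399284))
grip top (array([ 0.53575361, -0.28609367,  0.1038535 ]), np.float64(0.001957558070735387)) [ 0.5343381  -0.28965348  0.103     ] [ 0.5357669 -0.2856146  0.103    ]
pin top (array([0.4989045 , 0.26851729, 0.10647262]), np.float64(0.0006635251882185014)) [0.49785335 0.26787483 0.105     ] [0.49912166 0.26659155 0.105     ]
eyelet a [ 0.52374596 -0.21812904  0.058     ] b [ 0.52287003 -0.21981353  0.058     ]
bottle [0.42645498 0.02477783 0.08      ] [0.44090477 0.02005885 0.08      ]
```

The red pin in the white block (scene 401,264, side 326,261) is the one meant. The black (scene 437,290) and turquoise (440,258) ones are lookalikes, and the red bottle at (195,322) is another bystander. I'll push the grip with shut fingers from its -y side.

Call:
send_rows(xyz=[[0,0,0],[-0.75,0,0],[-0.75,0,0],[-0.75,0,0],[-0.75,0,0],[-0.75,0,0],[-0.75,0,0],[-0.75,0,0],[-0.75,0,0],[-0.75,0,0],[-0.75,0,0],[-0.75,0,0]], turn=[[0,0,-0.35],[0,0,0],[0,0,0],[0,0,0],[0,0,0],[0,0,0],[0,0,0],[0,0,0],[0,0,0],[0,0,0],[0,0,0],[0,0,0]], hand=1)

```text
time: 1.6
position: [0.5364, -0.3313, 0.2313]
tool_rot: [3.142, -0.0, 1.606]
contact_force: [0.2, 0.9, 0.2]
width: -0.002
grasp_force: 0.0
```

Call:
send_rows(xyz=[[0,0,0],[0,0,0],[0,0,0],[0,0,0]], turn=[[0,0,0],[0,0,0],[0,0,0],[0,0,0]])

```text
time: 1.93
position: [0.5365, -0.3286, 0.2313]
tool_rot: [-3.141, -0.001, 1.607]
contact_force: [-0.2, 0.1, 0.1]
width: 0.003
grasp_force: 0.0
```

Run:
```python
from h import *
w=snap('wrist'); save(w,'pics/w1.png'); print(robot.state()['position'],robot.state()['tool_rot'])
print(blobs(w,(50,150,60),(75,255,255),15))
```

```text
[ 0.53651676 -0.32851196  0.23140564] [-3.14129981e+00 -4.72019927e-04  1.60717251e+00]
[]
```

View pics/w1.png

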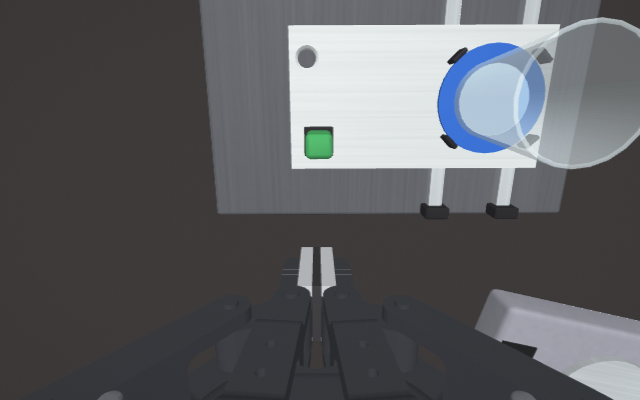

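Run:
```python
from h import *
w=snap('wrist')
m=cv2.inRange(cv2.cvtColor(w['pixels'],cv2.COLOR_RGB2HSV),(45,90,40),(85,255,255))
n,_,st,c=cv2.connectedComponentsWithStats(m); print([ (st[i].tolist(),c[i]) for i in range(1,n) if st[i][4]>50])
print('grip',onz(w,319,145,.103),'eye',onz(w,307,57,.058))
c=[onz(w,u,v,.058) for u,v in((289,25),(558,24),(291.5,168),(535,167))]; print(np.round(c,4))
print('rails',onz(w,429,170,.03),onz(w,446,23,.03),onz(w,218,213,.02),onz(w,203,20,.02))
```

```text
[([305, 130, 27, 29, 745], array([318.09932886, 144.15973154]))]
grip [ 0.53790773 -0.28850946  0.103     ] eye [ 0.52539197 -0.21971814  0.058     ]
[[ 0.5098 -0.1956  0.058 ]
 [ 0.7328 -0.1869  0.058 ]
 [ 0.5137 -0.3156  0.058 ]
 [ 0.7389 -0.3066  0.058 ]]
rails [ 0.65066924 -0.31774375  0.03      ] [ 0.64912204 -0.18341887  0.03      ] [ 0.43283168 -0.37432017  0.02      ] [ 0.42697294 -0.18673795  0.02      ]
```

Call:
send_rows(xyz=[[0,0,0.7],[0,0,0.7],[0,0,0.7],[0,0,0.7],[0,0,0.6],[0,0,0.4],[0,0,0.15],[0,0,0],[0.2,0,0],[0.1,0,0],[0.1,0,0],[0.1,0,0]], turn=[[0,0,0],[0,0,0],[0,0,0],[0,0,0],[0,0,0],[0,0,0],[0,0,0],[0,0,0],[0,0,0],[0,0,0],[0,0,0],[0,0,0]])

```text
time: 3.03
position: [0.5368, -0.3101, 0.0749]
tool_rot: [3.139, 0.003, 1.606]
contact_force: [0.1, -3.2, 0.8]
width: -0.001
grasp_force: 1.5
```

Call:
send_rows(xyz=[[0.1,0,0],[0.15,0,0],[0.2,0,0],[0.2,0,0],[0.2,0,0],[0.2,0,0],[0.2,0,0],[0.2,0,0],[0.2,0,0],[0.2,0,0],[0.2,0,0],[0.2,0,0]], turn=[[0,0,0],[0,0,0],[0,0,0],[0,0,0],[0,0,0],[0,0,0],[0,0,0],[0,0,0],[0,0,0],[0,0,0],[0,0,0],[0,0,0]])

```text
time: 4.03
position: [0.5327, -0.219, 0.0733]
tool_rot: [-3.142, 0.0, 1.606]
contact_force: [1.1, -3.2, 2.9]
width: -0.005
grasp_force: 2.0
```

Call:
send_rows(xyz=[[0.2,0,0],[0.2,0,0],[0.2,0,0],[0.2,0,0],[0.2,0,0],[0.15,0,0],[0.1,0,0],[0.1,0,0],[0,0,0],[0,0,0],[0,0,0]], turn=[[0,0,0],[0,0,0],[0,0,0],[0,0,0],[0,0,0],[0,0,0],[0,0,0],[0,0,0],[0,0,0],[0,0,0],[0,0,0]])

```text
time: 4.95
position: [0.5297, -0.165, 0.0726]
tool_rot: [-3.14, -0.002, 1.606]
contact_force: [0.3, -0.6, -0.0]
width: -0.002
grasp_force: 0.0
```

Run:
```python
from h import *
for n in('wrist','scene','side'):
  w=snap(n); save(w,f'pics/{n}2.png')
big=[cv2.resize(cv2.imread('pics/wrist2.png')[0:400],(800,500))]
a=cv2.imread('pics/scene2.png'); b=cv2.imread('pics/side2.png')
cv2.imwrite('pics/c2.png',cv2.resize(cv2.imread('pics/wrist2.png'),(800,500)))
cv2.imwrite('pics/d2.png',np.hstack([cv2.resize(a[130:280,160:380],(400,273)),cv2.resize(b[100:250,240:390],(400,273))]))
```

```text
(no output)
```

View pics/c2.png

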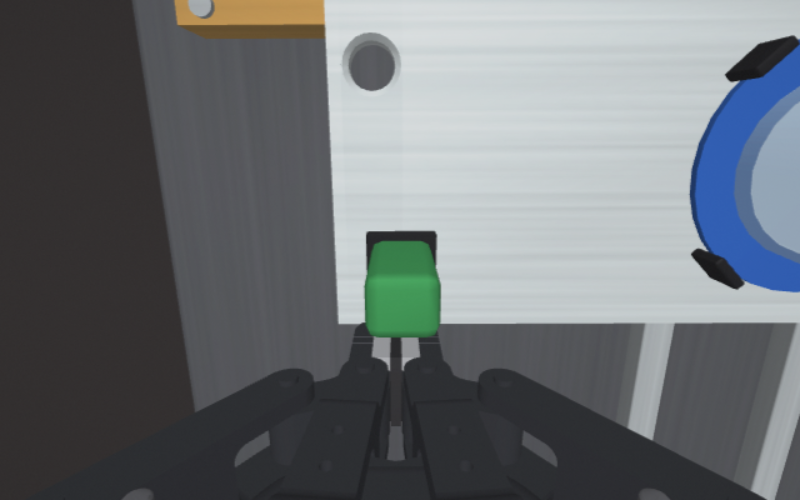

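Run:
```python
from h import *
w=snap('wrist'); p=robot.state()['position']; print(p)
e=onz(w,297.3,49.5,.058); print('eyelet',e, 'rel',e-p)
```

```text
[ 0.53040143 -0.16574443  0.07298158]
eyelet [ 0.51980646 -0.07319884  0.058     ] rel [-0.01059497  0.0925456  -0.01498158]
```

Call:
send_rows(xyz=[[0.1,0,0],[0.1,0,0],[0.1,0,0],[0.1,0,0],[0.1,0,0],[0.1,0,0],[0.1,0,0],[0.1,0,0],[0,0,0],[0,0,0],[0,0,0]], turn=[[0,0,0],[0,0,0],[0,0,0],[0,0,0],[0,0,0],[0,0,0],[0,0,0],[0,0,0],[0,0,0],[0,0,0],[0,0,0]])

```text
time: 6.07
position: [0.5301, -0.1332, 0.0736]
tool_rot: [3.141, -0.001, 1.606]
contact_force: [-0.0, -0.3, -0.3]
width: 0.004
grasp_force: 0.0
```

Run:
```python
from h import *
w=snap('wrist'); p=robot.state()['position']; print(p)
print('red',blobs(w,(0,150,80),(8,255,255),15))
cv2.imwrite('pics/c3.png',cv2.resize(w['pixels'][0:150,140:380,::-1],(800,500),interpolation=cv2.INTER_CUBIC))
```

```text
[ 0.53010759 -0.13338088  0.07364598]
red [([148, 43, 100, 11, 945], [198.3, 47.8])]
```

View pics/c3.png

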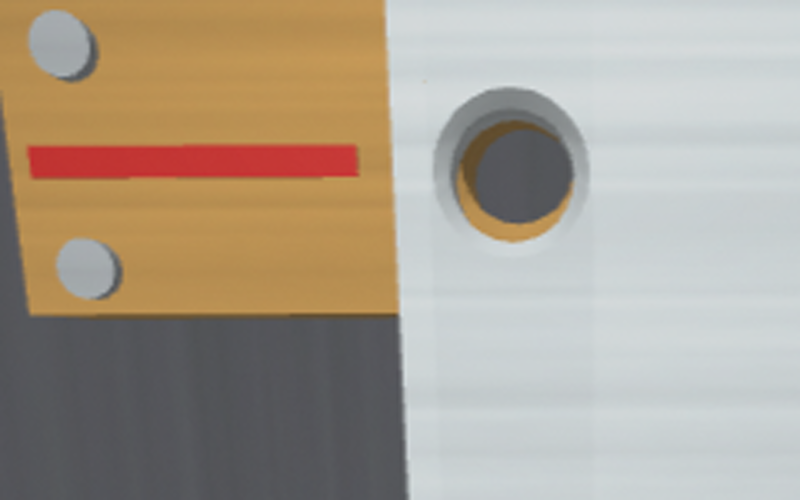

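Run:
```python
from h import *
w=snap('wrist'); p=robot.state()['position']; print(p)
u=np.array([-np.sin(.038),np.cos(.038),0])
P=lambda a,b,z:(onz(w,a,b,z))
for nm,a,b,z in(('eye',293.3,51.5,.058),('redL',149,48.4,.044),('redR',247.4,48.2,.044)): q=P(a,b,z); print(nm,q.round(4),'along',(q@u).round(4))
g=w['pixels'];
```

```text
[ 0.53001645 -0.13357956  0.07355427]
eye [ 0.518  -0.0417  0.058 ] along -0.0614
redL [ 0.4505 -0.0408  0.044 ] along -0.0579
redR [ 0.4959 -0.0392  0.044 ] along -0.058
```

Call:
send_rows(xyz=[[0.045,0,0],[0.045,0,0],[0,0,0],[0,0,0],[0,0,0],[0,0,0]], turn=[[0,0,0],[0,0,0],[0,0,0],[0,0,0],[0,0,0],[0,0,0]])

```text
time: 6.67
position: [0.5299, -0.1307, 0.0735]
tool_rot: [3.141, 0.001, 1.606]
contact_force: [-0.1, -3.2, 1.2]
width: -0.002
grasp_force: 1.5
```

Run:
```python
from h import *
w=snap('wrist'); p=robot.state()['position']; print(p)
r=blobs(w,(0,150,80),(8,255,255),15); print('red',r)
u=np.array([-np.sin(.038),np.cos(.038),0])
q=onz(w,*r[0][1],.044); print('red',q,q@u)
g=cv2.cvtColor(w['pixels'],cv2.COLOR_RGB2GRAY)
x,y=255,0; c=cv2.medianBlur(g[y:120,x:340],3)
# plate-rim: non-bright region
for t in(150,165,180,190):
  m=(c<t).astype(np.uint8); n,l,st,ce=cv2.connectedComponentsWithStats(m)
  for i in range(1,n):
    if 150<st[i][4]<4000 and st[i][0]>0: 
      b=st[i]; uc,vc=x+b[0]+(b[2]-1)/2,y+b[1]+(b[3]-1)/2; e=onz(w,uc,vc,.058); print(t,b.tolist(),e.round(4),(e@u).round(4))
cv2.imwrite('pics/c4.png',cv2.resize(w['pixels'][0:120,140:332,::-1],(800,500),interpolation=cv2.INTER_CUBIC))
```

```text
[ 0.52987341 -0.13065635  0.07351379]
red [([149, 49, 99, 10, 971], [198.6, 53.6])]
red [ 0.47313447 -0.03960214  0.044     ] -0.05754833056811512
150 [17, 28, 41, 45, 1423] [ 0.5173 -0.0385  0.058 ] -0.0581
165 [16, 28, 44, 46, 1523] [ 0.5175 -0.0387  0.058 ] -0.0583
180 [15, 28, 47, 46, 1642] [ 0.5177 -0.0387  0.058 ] -0.0583
190 [15, 28, 47, 46, 1717] [ 0.5177 -0.0387  0.058 ] -0.0583
```

View pics/c4.png

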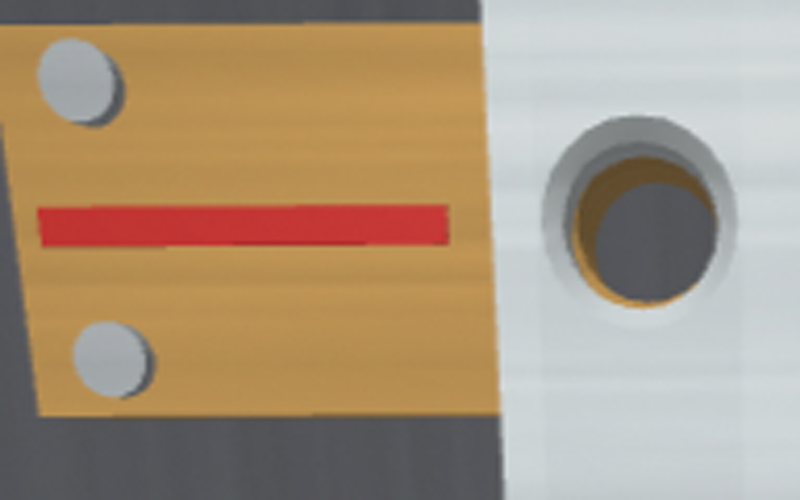

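Run:
```python
from h import *
w=snap('wrist')
u=np.array([-np.sin(.038),np.cos(.038),0]); k=192/800
for nm,v,z in(('floor top',181,.02),('floor bot',303,.02),('rim top',113,.058),('rim bot',327,.058),('brass bot',308,.044),('bracket top edge',22,.044),('bracket bot edge',416,.044)):
  q=onz(w,140+650*k-.5 if 'edge' not in nm else 140+300*k,v*k-.5,z); print(nm,q.round(4),(q@u).round(4))
```

```text
floor top [ 0.5164 -0.0298  0.02  ] -0.0494
floor bot [ 0.5166 -0.0442  0.02  ] -0.0638
rim top [ 0.5186 -0.0294  0.058 ] -0.0491
rim bot [ 0.5189 -0.0496  0.058 ] -0.0693
brass bot [ 0.5181 -0.0467  0.044 ] -0.0663
bracket top edge [ 0.4803 -0.0192  0.044 ] -0.0374
bracket bot edge [ 0.4783 -0.0597  0.044 ] -0.0778
```

Call:
send_rows(xyz=[[0.02,0,0],[0.02,0,0],[0,0,0],[0,0,0],[0,0,0],[0,0,0]], turn=[[0,0,0],[0,0,0],[0,0,0],[0,0,0],[0,0,0],[0,0,0]])

```text
time: 7.27
position: [0.5297, -0.1286, 0.0734]
tool_rot: [3.141, -0.0, 1.606]
contact_force: [0.3, -2.6, 1.6]
width: 0.002
grasp_force: 1.2
```

```bash
cat > m.py <<'E'
from h import *
w=snap('wrist'); print(robot.state()['position'])
u=np.array([-np.sin(.038),np.cos(.038),0])
r=blobs(w,(0,150,80),(8,255,255),15); q=onz(w,*r[0][1],.044); print('red',q,q@u)
g=cv2.GaussianBlur(cv2.cvtColor(w['pixels'],cv2.COLOR_RGB2GRAY).astype(float),(3,3),0)
c=np.arange(288,298); col=g[20:100,c].mean(1); d=np.diff(col)
print(col.round(0).astype(int).tolist())
E
python3 m.py
```

```text
[ 0.5297051  -0.12863809  0.073368  ]
red [ 0.47274113 -0.03966378  0.044     ] -0.05759498419033497
[207, 206, 206, 207, 208, 210, 209, 190, 154, 133, 131, 130, 130, 126, 115, 107, 104, 102, 97, 95, 91, 85, 80, 78, 78, 78, 79, 79, 81, 83, 84, 85, 86, 86, 86, 86, 86, 86, 86, 87, 87, 87, 86, 86, 87, 87, 87, 87, 87, 87, 87, 87, 95, 131, 183, 208, 210, 209, 207, 204, 203, 203, 204, 205, 205, 205, 205, 204, 203, 204, 206, 208, 209, 209, 207, 206, 206, 206, 206, 207]
```

```bash
cat >> m.py <<'E'
for v in(27.7,78,52.9,73.4): q=onz(w,293,v,.058 if v!=73.4 else .048); print(v,(q@u).round(4),q.round(4))
cv2.imwrite('pics/c5.png',cv2.resize(w['pixels'][0:120,140:332,::-1],(800,500),interpolation=cv2.INTER_CUBIC))
E
python3 m.py
```

```text
[ 0.5296334  -0.12865891  0.07330496]
red [ 0.4727943  -0.03966499  0.044     ] -0.057598214502232764
[207, 206, 206, 206, 208, 209, 209, 189, 153, 133, 131, 130, 130, 125, 115, 106, 104, 102, 97, 95, 91, 85, 80, 78, 78, 78, 79, 79, 81, 83, 84, 85, 86, 86, 86, 86, 86, 86, 86, 86, 86, 87, 87, 87, 87, 87, 87, 87, 87, 87, 87, 87, 96, 133, 184, 208, 210, 209, 206, 204, 203, 203, 204, 205, 205, 205, 205, 204, 204, 204, 206, 208, 210, 209, 207, 206, 206, 206, 206, 207]
27.7 -0.0475 [ 0.5173 -0.0279  0.058 ]
78 -0.0672 [ 0.5176 -0.0476  0.058 ]
52.9 -0.0572 [ 0.5175 -0.0376  0.058 ]
73.4 -0.0646 [ 0.517 -0.045  0.048]
```

View pics/c5.png

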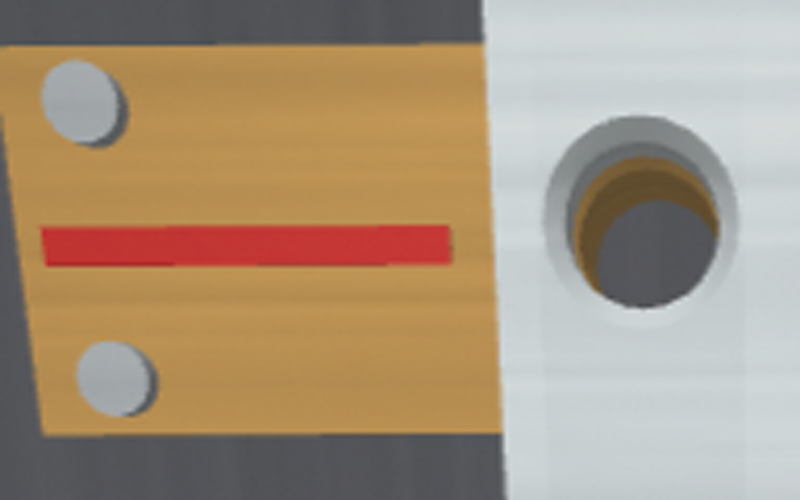

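Call:
send_rows(xyz=[[-0.2,0,0],[-0.2,0,0],[0,0,-0.5],[0,0,-0.8],[0,0,-0.8],[0,0,-0.8],[0,0,-0.8],[0,0,-0.3],[0,0,0],[0,0,0]], turn=[[0,0,0],[0,0,0],[0,0,0],[0,0,0],[0,0,0],[0,0,0],[0,0,0],[0,0,0],[0,0,0],[0,0,0]])

```text
time: 8.2
position: [0.53, -0.1451, 0.2333]
tool_rot: [3.141, -0.0, 1.605]
contact_force: [0.5, 0.2, -1.5]
width: -0.002
grasp_force: 0.0
```

Call:
send_rows(xyz=[[0.4,0,0],[0.75,-0.05,0],[0.75,-0.05,0],[0.75,-0.05,0],[0.75,-0.05,0],[0.75,-0.05,0],[0.75,-0.05,0],[0.75,-0.05,0],[0.75,-0.05,0],[0.75,0,0],[0.2,0,0]], turn=[[0,0,0],[0,0,0],[0,0,0],[0,0,0],[0,0,0],[0,0,0],[0,0,0],[0,0,0],[0,0,0],[0,0,0],[0,0,0]], hand=-1)

```text
time: 9.12
position: [0.502, 0.1517, 0.2308]
tool_rot: [-3.137, -0.001, 1.609]
contact_force: [0.8, 0.2, -0.4]
width: 0.999
grasp_force: 0.0
```

Call:
send_rows(xyz=[[0,0,0],[0,0,0],[0,0,0],[0,0,0]], turn=[[0,0,0],[0,0,0],[0,0,0],[0,0,0]])

```text
time: 9.45
position: [0.5035, 0.1472, 0.2327]
tool_rot: [-3.14, 0.001, 1.604]
contact_force: [-0.3, 0.9, 0.2]
width: 1.002
grasp_force: 0.0
```

Run:
```python
from h import *
w=snap('wrist'); a=snap('scene');b=snap('side');st=robot.state();print(st['position'],st['tool_rot'])
save(w,'pics/w6.png')
r=blobs(w,(0,170,80),(8,255,255),30); print(r)
for x in r: print(onz(w,*x[1],.09))
ra=[x for x in blobs(a,(0,180,100),(6,255,255),60) if 380<x[1][0]<430 and x[1][1]>200]; print(ra)
rb=[x for x in blobs(b,(0,180,100),(6,255,255),60) if 300<x[1][0]<350 and x[1][1]>200]; print(rb)
if ra and rb: print(cross(a,ra[0][1],b,rb[0][1]))
print('jar lid',cross(a,(357,296),b,(274,257)),'black',onz(a,440,275,.01),onz(a,436,307,.01),'turq',onz(a,442,250,.01))
```

```text
[0.50386666 0.14750073 0.23329968] [-3.14151994e+00  1.35200353e-04  1.60408030e+00]
[([304, 19, 26, 34, 536], [316.7, 37.6]), ([626, 172, 14, 45, 325], [632.8, 193.3]), ([264, 340, 39, 3, 117], [283.0, 341.0])]
[0.50054317 0.26594199 0.09      ]
[0.77399046 0.15328676 0.09      ]
[ 0.476607   -0.00499586  0.09      ]
[([396, 252, 12, 25, 230], [401.1, 263.6])]
[([322, 252, 8, 20, 129], [325.6, 260.9])]
(array([0.49934509, 0.26904519, 0.08052776]), np.float64(0.001441599420021537))
jar lid (array([0.62602709, 0.28081494, 0.08075882]), np.float64(0.002307043698482338)) black [0.39928852 0.29961282 0.01      ] [0.47622916 0.35124953 0.01      ] turq [0.33001141 0.25009207 0.01      ]
```

View pics/w6.png

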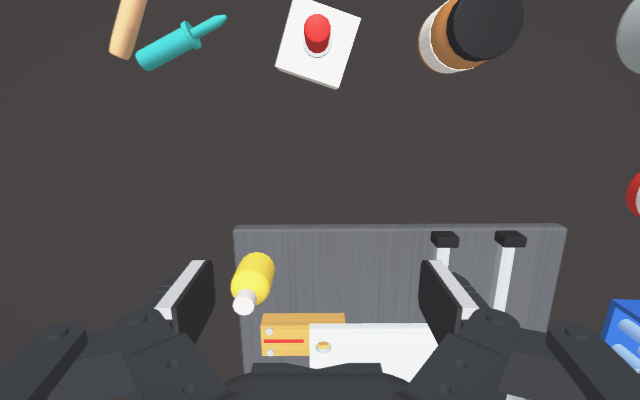

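Run:
```python
from h import *
w=snap('wrist');a=snap('scene');st=robot.state();p=st['position']; Rm=R.from_euler('xyz',st['tool_rot']).as_matrix(); print(p)
for q in(onz(w,317,27,.105),onz(w,317.5,43,.05),cross(w,(316.7,37.6),a,(401.1,263.6))[0],np.array([.4995,.268,.0595])): print(q.round(4),((Rm.T@(q-p))/.04).round(3))
```

```text
[0.50392962 0.14787621 0.23341334]
[0.5011 0.2708 0.105 ] [3.075 0.032 3.21 ]
[0.5017 0.269  0.05  ] [3.027 0.044 4.585]
[0.5003 0.2689 0.08  ] [3.027 0.01  3.836]
[0.4995 0.268  0.0595] [ 3.005 -0.01   4.348]
```

Call:
send_rows(xyz=[[0.5,0,0],[0.7,0.02,0],[0.7,0,0],[0.6,0,0],[0.4,0,0],[0.13,0,0],[0,0,0.6],[0,0,0.8],[0,0,0.7],[0,0,0],[0,0,0],[0,0,0]], turn=[[0,0,0],[0,0,0],[0,0,0],[0,0,0],[0,0,0],[0,0,0],[0,0,0],[0,0,0],[0,0,0],[0,0,0],[0,0,0],[0,0,0]])

```text
time: 10.7
position: [0.5012, 0.2696, 0.1508]
tool_rot: [3.14, -0.001, 1.605]
contact_force: [0.1, 0.5, 0.5]
width: 1.002
grasp_force: 0.0
```

Call:
send_rows(xyz=[[0,0,0.4],[0,0,0.5],[0,0,0.5],[0,0,0.4],[0,0,0.3],[0,0,0.13],[0,0,0],[0,0,0],[0,0,0]], turn=[[0,0,0],[0,0,0],[0,0,0],[0,0,0],[0,0,0],[0,0,0],[0,0,0],[0,0,0],[0,0,0]])

```text
time: 11.45
position: [0.5018, 0.2703, 0.0619]
tool_rot: [3.139, -0.001, 1.606]
contact_force: [0.1, 0.0, 0.1]
width: 1.005
grasp_force: 0.0
```

Call:
send_rows(xyz=[[0,0,0],[0,0,0],[0,0,0],[0,0,0],[0,0,0],[0,0,0],[0,0,0],[0,0,0],[0,0,0],[0,0,0]], turn=[[0,0,0],[0,0,0],[0,0,0],[0,0,0],[0,0,0],[0,0,0],[0,0,0],[0,0,0],[0,0,0],[0,0,0]], hand=1)

```text
time: 12.28
position: [0.5005, 0.2698, 0.0603]
tool_rot: [3.141, -0.0, 1.606]
contact_force: [-0.5, -0.9, 3.2]
width: 0.222
grasp_force: 58.5
```

Call:
send_rows(xyz=[[0,0,-0.2],[0,0,-0.4],[0,0,-0.6],[0,0,-0.7],[0,0,-0.7],[0,0,-0.6],[0,0,-0.3],[0,0,0],[0,0,0]], turn=[[0,0,0],[0,0,0],[0,0,0],[0,0,0],[0,0,0],[0,0,0],[0,0,0],[0,0,0],[0,0,0]])

```text
time: 13.03
position: [0.5006, 0.2698, 0.2006]
tool_rot: [3.14, -0.0, 1.606]
contact_force: [-0.7, -0.3, -1.9]
width: 0.218
grasp_force: 58.6
```

Call:
send_rows(xyz=[[-0.4,0,0],[-0.7,0.02,0],[-0.8,0.02,0],[-0.8,0.02,0],[-0.8,0.02,0],[-0.8,0.02,0],[-0.8,0.02,0],[-0.8,0.02,0],[-0.8,0.02,0],[-0.6,0,0],[-0.3,0,0],[-0.1,0,0]], turn=[[0,0,0],[0,0,0],[0,0,0],[0,0,0],[0,0,0],[0,0,0],[0,0,0],[0,0,0],[0,0,0],[0,0,0],[0,0,0],[0,0,0]])

```text
time: 14.03
position: [0.5164, -0.0396, 0.1985]
tool_rot: [-3.138, -0.0, 1.603]
contact_force: [0.5, 0.2, -1.3]
width: 0.215
grasp_force: 58.6
```

Call:
send_rows(xyz=[[0,0,0],[0,0,0],[0,0,0],[0,0,0],[0,0,0]], turn=[[0,0,0],[0,0,0],[0,0,0],[0,0,0],[0,0,0]])

```text
time: 14.45
position: [0.5175, -0.0368, 0.2001]
tool_rot: [3.142, -0.0, 1.607]
contact_force: [-0.2, 0.5, -0.9]
width: 0.214
grasp_force: 58.6
```

Run:
```python
from h import *
w=snap('wrist');a=snap('scene');b=snap('side');st=robot.state();p=st['position']; print(p,st['tool_rot'],st['width'])
pa,pb=proj(a,p),proj(b,p); print('TCP px',pa,pb)
f=lambda s,c:cv2.resize(s['pixels'][int(c[1])-45:int(c[1])+75,int(c[0])-50:int(c[0])+50,::-1],(400,480),interpolation=cv2.INTER_CUBIC)
cv2.imwrite('pics/c7.png',np.hstack([f(a,pa),f(b,pb)])); save(w,'pics/w7.png')
for n,s in(('scene',a),('side',b)): print(n,[x for x in blobs(s,(0,180,80),(6,255,255),10)])
```

```text
[ 0.5175371  -0.03731369  0.20016491] [ 3.14150177e+00 -4.17974778e-05  1.60678651e+00] 0.21742174076492354
TCP px [304.54095595 157.38282513] [340.09910794 155.8079873 ]
scene [([413, 7, 15, 24, 287], [420.4, 18.5]), ([412, 35, 14, 3, 31], [417.9, 36.0]), ([302, 139, 8, 24, 116], [306.0, 150.2]), ([176, 303, 39, 36, 944], [195.3, 321.8]), ([187, 336, 33, 22, 128], [205.2, 351.4])]
side [([338, 141, 7, 19, 99], [340.2, 149.5]), ([195, 203, 22, 18, 293], [205.2, 211.9]), ([199, 229, 20, 8, 47], [209.1, 233.6])]
```

Run:
```python
from h import *
w=snap('wrist');a=snap('scene');st=robot.state();p=st['position'];Rm=R.from_euler('xyz',st['tool_rot']).as_matrix()
print([x for x in blobs(w,(0,150,60),(8,255,255),20)])
m=cv2.inRange(cv2.cvtColor(w['pixels'],cv2.COLOR_RGB2HSV),(0,150,40),(8,255,255)); 
for nm,h,r in(('top',.096,.01),('bot',.041,.01),('collar',.0385,.013)):
  pts=np.array([proj(w,p+Rm@[r*np.cos(t),r*np.sin(t),.0513-h]) for t in np.linspace(0,6.28,60)]); print(nm,'pred u',pts[:,0].min().round(1),pts[:,0].max().round(1),'v',pts[:,1].min().round(1),pts[:,1].max().round(1))
print([cv2.cvtColor(w['pixels'],cv2.COLOR_RGB2GRAY)[v,317].item() for v in range(215,300)])
for zt in(.2,.17,.15): 
  g=cv2.cvtColor(a['pixels'],cv2.COLOR_RGB2GRAY); c=p+[0,0,-.0513+.018]
print('shaft pred scene',proj(a,c)); u,v=proj(a,c); 
for d in(-6,-3,0,3): print(int(v)+d,g[int(v)+d,int(u)-14:int(u)+15].tolist())
print('x0',int(u)-14)
```

```text
[([240, 186, 51, 5, 254], [264.9, 188.0]), ([288, 240, 58, 109, 4943], [316.2, 297.2])]
top pred u 283.6 343.9 v 300.0 352.1
bot pred u 294.0 335.3 v 237.1 275.0
collar pred u 288.2 341.1 v 229.3 278.0
[235, 234, 235, 234, 234, 233, 231, 231, 233, 226, 178, 171, 172, 172, 174, 182, 191, 221, 216, 212, 212, 212, 210, 210, 211, 130, 101, 98, 98, 98, 99, 98, 99, 100, 99, 100, 100, 100, 99, 99, 99, 99, 99, 99, 100, 100, 100, 100, 100, 100, 101, 100, 100, 100, 100, 100, 100, 100, 100, 100, 100, 100, 100, 101, 100, 100, 100, 99, 100, 100, 100, 100, 100, 100, 100, 100, 100, 99, 100, 101, 101, 100, 101, 104, 104]
shaft pred scene [305.08993734 169.68291926]
163 [50, 50, 50, 50, 51, 51, 50, 50, 63, 126, 168, 186, 184, 185, 184, 184, 197, 207, 183, 136, 51, 51, 50, 50, 50, 51, 51, 50, 51]
166 [51, 50, 51, 50, 50, 50, 50, 51, 50, 50, 50, 61, 101, 151, 176, 183, 136, 50, 51, 51, 51, 50, 50, 50, 51, 51, 51, 51, 50]
169 [51, 51, 50, 51, 51, 51, 51, 51, 50, 51, 50, 52, 78, 143, 175, 183, 139, 50, 50, 51, 50, 51, 50, 51, 50, 51, 51, 51, 51]
172 [51, 51, 51, 50, 51, 51, 51, 51, 50, 51, 51, 50, 67, 139, 171, 184, 170, 51, 51, 51, 51, 50, 50, 51, 51, 50, 50, 50, 50]
x0 291
```

Call:
send_rows(xyz=[[0.015,-0.01,0.2],[0,0,0.4],[0,0,0.5],[0,0,0.5],[0,0,0.3],[0,0,0.2],[0,0,0],[0,0,0],[0,0,0]], turn=[[0,0,0],[0,0,0],[0,0,0],[0,0,0],[0,0,0],[0,0,0],[0,0,0],[0,0,0],[0,0,0]])

```text
time: 15.45
position: [0.5178, -0.0374, 0.1168]
tool_rot: [3.14, 0.0, 1.606]
contact_force: [-0.0, 0.4, -0.9]
width: 0.218
grasp_force: 58.6
```

Run:
```python
from h import *
w=snap('wrist');a=snap('scene');b=snap('side');p=robot.state()['position'];print(p)
t=p+[0,0,-.0513]
for n,s in(('scene',a),('side',b)):
  g=cv2.cvtColor(s['pixels'],cv2.COLOR_RGB2GRAY); u,v=proj(s,t); print(n,'tip px',u,v,'eyelet px',proj(s,[.518,-.0376,.058]))
  for d in range(-8,10,2): print(int(v)+d,g[int(v)+d,int(u)-12:int(u)+13].tolist())
h=cv2.cvtColor(w['pixels'],cv2.COLOR_RGB2GRAY)
print('wrist eyelet pred',proj(w,[.518,-.0376,.058]),proj(w,t))
for v in range(150,236,4): print(v,h[v,280:352:4].tolist())
```

```text
[ 0.51795603 -0.03735131  0.1170791 ]
scene tip px 306.7448754733759 204.34393904469647 eyelet px [306.80092874 206.79799131]
196 [60, 137, 231, 229, 229, 222, 178, 121, 95, 95, 100, 133, 168, 186, 179, 93, 93, 93, 92, 94, 94, 94, 94, 93, 93]
198 [218, 228, 228, 228, 228, 228, 228, 229, 220, 181, 123, 124, 167, 185, 178, 94, 93, 93, 94, 93, 92, 92, 94, 94, 95]
200 [227, 228, 229, 229, 230, 230, 230, 230, 229, 228, 224, 154, 164, 183, 177, 93, 95, 94, 94, 93, 93, 93, 93, 97, 128]
202 [229, 229, 229, 228, 228, 228, 228, 228, 229, 229, 227, 177, 161, 181, 187, 149, 92, 92, 94, 98, 130, 159, 164, 168, 167]
204 [228, 228, 228, 229, 229, 230, 230, 231, 231, 231, 230, 226, 181, 170, 200, 229, 223, 215, 188, 167, 166, 168, 169, 169, 169]
206 [229, 229, 230, 230, 230, 230, 229, 228, 228, 229, 238, 236, 231, 224, 210, 190, 189, 216, 231, 230, 221, 165, 137, 112, 133]
208 [230, 229, 228, 228, 227, 226, 226, 226, 227, 227, 225, 219, 215, 183, 186, 200, 189, 227, 230, 230, 230, 229, 223, 207, 181]
210 [226, 226, 226, 226, 227, 227, 227, 227, 228, 230, 231, 232, 230, 229, 230, 230, 230, 229, 229, 
[... 2858 characters left out ...]
 232, 232, 232, 232, 233, 233, 233]
210 [179, 179, 179, 237, 237, 237, 237, 174, 164, 164, 174, 236, 236, 236, 236, 236, 236, 236]
214 [160, 178, 178, 234, 234, 234, 168, 106, 108, 105, 106, 160, 234, 234, 234, 234, 234, 233]
218 [115, 174, 174, 229, 229, 189, 121, 142, 148, 150, 150, 131, 198, 229, 229, 229, 230, 229]
222 [183, 183, 183, 234, 234, 207, 160, 144, 150, 151, 146, 139, 213, 233, 233, 233, 233, 233]
226 [180, 180, 180, 236, 235, 218, 169, 181, 159, 170, 167, 187, 221, 234, 234, 234, 233, 233]
230 [178, 177, 177, 230, 231, 227, 221, 177, 172, 181, 176, 166, 226, 230, 230, 230, 229, 230]
234 [179, 178, 178, 231, 231, 195, 187, 213, 210, 210, 208, 210, 204, 198, 229, 230, 230, 230]
```

Call:
send_rows(xyz=[[0,0,0.1],[0,0,0.1],[0,0,0.1],[0,0,0.1],[0,0,0.1],[0,0,0],[0,0,0]], turn=[[0,0,0],[0,0,0],[0,0,0],[0,0,0],[0,0,0],[0,0,0],[0,0,0]])

```text
time: 16.18
position: [0.5167, -0.0373, 0.0956]
tool_rot: [-3.141, -0.0, 1.606]
contact_force: [-0.0, 0.9, -0.5]
width: 0.217
grasp_force: 58.6
```

Call:
send_rows(xyz=[[0,0,0.1],[0,0,0.1],[0,0,0.1],[0,0,0.1],[0,0,0.1],[0,0,0],[0,0,0],[0,0,0]], turn=[[0,0,0],[0,0,0],[0,0,0],[0,0,0],[0,0,0],[0,0,0],[0,0,0],[0,0,0]])

```text
time: 16.85
position: [0.5171, -0.0373, 0.0761]
tool_rot: [-3.142, -0.0, 1.606]
contact_force: [0.9, -0.1, -0.4]
width: 0.218
grasp_force: 58.6
```

Still no resistance; lower gently until the collar touches.

Call:
send_rows(xyz=[[0,0,0.03],[0,0,0.03],[0,0,0],[0,0,0],[0,0,0]], turn=[[0,0,0],[0,0,0],[0,0,0],[0,0,0],[0,0,0]])

```text
time: 17.27
position: [0.5171, -0.0373, 0.0737]
tool_rot: [3.142, 0.0, 1.606]
contact_force: [0.0, -0.2, -2.3]
width: 0.214
grasp_force: 58.6
```

Call:
send_rows(xyz=[[0,0,0.02],[0,0,0],[0,0,0],[0,0,0]], turn=[[0,0,0],[0,0,0],[0,0,0],[0,0,0]])

```text
time: 17.6
position: [0.5173, -0.0373, 0.0733]
tool_rot: [3.141, 0.0, 1.606]
contact_force: [-1.5, 0.0, 3.5]
width: 0.215
grasp_force: 58.9
```

Call:
send_rows(xyz=[[0,0,0],[0,0,0],[0,0,0],[0,0,0],[0,0,0],[0,0,0],[0,0,0],[0,0,0]], turn=[[0,0,0],[0,0,0],[0,0,0],[0,0,0],[0,0,0],[0,0,0],[0,0,0],[0,0,0]], hand=-1)

```text
time: 18.27
position: [0.5171, -0.0373, 0.0729]
tool_rot: [-3.142, 0.0, 1.606]
contact_force: [0.5, -0.0, 0.4]
width: 1.0
grasp_force: 0.0
```

Run:
```python
from h import *
a=snap('scene');b=snap('side')
for n,s in(('scene',a),('side',b)):
  c=np.array([.5178,-.0376,.022]); print(n,'pred top/bot of head',proj(s,c+[0,0,.096]),proj(s,c+[0,0,.041]),proj(s,c+[0,0,.0685]),[x for x in blobs(s,(0,180,80),(6,255,255),10) if 280<x[1][0]<360])
```

```text
scene pred top/bot of head [305.86804853 186.95134684] [306.7845189  205.17159419] [306.33373531 196.20961477] [([303, 186, 8, 21, 151], [306.7, 195.5])]
side pred top/bot of head [338.81544445 179.37485358] [338.06148842 194.10146021] [338.43319343 186.84115159] [([336, 179, 6, 16, 67], [338.6, 186.4])]
```

Contact was felt (3.5 N) at the expected height, and the head stands upright where predicted. I'll retreat straight up and check again.

Call:
send_rows(xyz=[[0,0,-0.2],[0,0,-0.3],[0,0,-0.5],[0,0,-0.7],[0,0,-0.7],[0,0,-0.7],[0,0,-0.6],[0,0,-0.3],[0,0,0],[0,0,0],[0,0,0],[0,0,0]], turn=[[0,0,0],[0,0,0],[0,0,0],[0,0,0],[0,0,0],[0,0,0],[0,0,0],[0,0,0],[0,0,0],[0,0,0],[0,0,0],[0,0,0]])

```text
time: 19.37
position: [0.5161, -0.0372, 0.2315]
tool_rot: [-3.139, -0.0, 1.606]
contact_force: [-0.2, 0.3, 0.3]
width: 1.0
grasp_force: 0.0
```

Run:
```python
from h import *
a=snap('scene');b=snap('side');a0=cv2.imread('pics/scene0.png')[:,:,::-1]
pa=[x for x in blobs(a,(0,180,80),(6,255,255),10) if 280<x[1][0]<360]; pb=[x for x in blobs(b,(0,180,80),(6,255,255),10) if 280<x[1][0]<360]
print(pa,pb,cross(a,pa[0][1],b,pb[0][1]))
for nm,lo,hi in(('yellow',(22,150,100),(32,255,255)),('orange',(8,150,60),(18,255,200)),('blue mat',(100,180,120),(118,255,255)),('turq',(80,150,80),(95,255,255)),('green',(50,150,60),(75,255,255))):
  f=lambda s:[x[1]+[x[0][4]] for x in blobs(s,lo,hi,60) if 100<x[1][1] and x[1][0]<480]
  print(nm,f({'pixels':np.ascontiguousarray(a0)}),f(a))
st=robot.state(); print(st['time'],st['position'],st['contact_force'])
```

```text
[([303, 186, 8, 21, 150], [306.8, 195.4])] [([336, 179, 6, 16, 69], [338.7, 186.2])] (array([ 0.51698856, -0.0366214 ,  0.09339068]), np.float64(0.00048081872919355253))
yellow [[349.4, 213.5, 341]] [[349.4, 213.5, 342]]
orange [[354.9, 313.3, 324], [356.1, 334.4, 65]] [[354.9, 313.3, 324], [356.3, 334.4, 64]]
blue mat [[108.9, 138.0, 2394], [221.4, 195.7, 85], [150.8, 275.4, 1961]] [[108.9, 138.0, 2394], [255.4, 228.6, 128], [150.8, 275.4, 1959], [230.8, 229.0, 75]]
turq [[440.1, 260.1, 307]] [[439.5, 259.9, 244]]
green [[252.9, 163.8, 120]] [[287.9, 189.0, 148]]
19.4667 [ 0.51621008 -0.03723143  0.2315972 ] [-0.0554448   0.28139621  0.33157613]
```

Run:
```python
from h import *
b=snap('side');a=snap('scene');b0=snap('side')
i0=cv2.imread('pics/side0.png',0); i1=cv2.cvtColor(b['pixels'],cv2.COLOR_RGB2GRAY)
# expected beaker axis shift: centre = eyelet + R(160,-35)
c1=np.array([.518+.16+.0014,-.0376-.035+.0062,0]); c0=c1+[.007,-.182,0]
for h in(.062,.171): print(h,proj(b,c0+[0,0,h]),proj(b,c1+[0,0,h]),proj(a,c1+[0,0,h]))
u0,v0=proj(b,c0+[0,0,.062]);u1,v1=proj(b,c1+[0,0,.062])
t=i0[int(v0)-22:int(v0)+8,int(u0)-16:int(u0)+17]; s=proj(b,c1+[.041,0,.1])[0]-proj(b,c1-[.041,0,-.1])[0]; s0=proj(b,c0+[.041,0,.1])[0]-proj(b,c0-[.041,0,-.1])[0]; k=s/s0
t=cv2.resize(t,None,fx=k,fy=k); r=cv2.matchTemplate(i1[int(v1)-60:int(v1)+40,int(u1)-60:int(u1)+60],t,cv2.TM_CCOEFF_NORMED); _,m,_,l=cv2.minMaxLoc(r)
print(k,m,'found base',l[0]+int(u1)-60+16*k,l[1]+int(v1)-60+22*k,'pred',u1,v1)
d=cv2.absdiff(cv2.imread('pics/scene0.png'),a['pixels'][:,:,::-1]).max(2); print('turq diff rows/cols',np.argwhere(d[225:320,400:480]>40)[::25].tolist())
```

```text
0.062 [301.47035096 155.02881339] [290.21784912 182.90314353] [244.65927652 223.90064741]
0.171 [300.97616734 127.49439087] [289.0386397  153.50547548] [238.14219329 185.2833779 ]
1.114085572546438 0.8099854588508606 found base 289.825369160743 183.50988259602164 pred 290.2178491174878 182.90314352935746
turq diff rows/cols [[20, 39], [22, 38], [25, 48], [28, 6], [30, 62], [32, 53], [34, 45], [36, 5], [37, 69], [39, 58], [41, 38], [43, 32], [44, 41], [46, 2], [47, 38], [48, 78], [51, 4], [56, 34], [62, 36], [68, 34], [76, 34]]
```

```bash
python3 -c "
from plant import robot
print(robot.hand_in())"
```

```text
the job is handed in; nothing more can be done
None
```

The job is handed in at about 19.5 s: the carriage sits in line with the bracket hole (within about 0.5 mm), the red pin is upright through both holes with its collar on the plate, and camera measurements put the beaker where it should stand under the probe; no verdict was returned.

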